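Bring the work lamp from its dock to the engraver's vise

TASK

Lift the handlamp out of its charging dock and stand it upright on the round rubber mat, the whole of its base on the mat, turned so that its lens points straight at the ball vise beside the mat. Set it down gently, do not drop it or tip it over, let go, and leave the jar, the bur rack and the graver where they are.

Things in the scene. Friction and masses are not known exactly. Their poses are not given: they have to be found in the camera images.
- lamp: Loose handlamp, 0.3 to 0.6 kg: aluminium cylinder (68 mm across, 124 mm high to its flat cap) on a flat base 80 mm across, a grip bar above. A black barrel 54 mm across sticks out of one side, its lens 54 mm off the axis, 72 mm up. Origin: centre of the underside; x out through the lens, z up, y along the grip bar. It starts upright in the dock's collar, its underside 40 mm above the bench.
- lamp_grip (a point): Centre of the lamp's grip bar, on the lamp's axis 172 mm above its base. The black bar is level and runs along the lamp's y: 80 mm long, 18 mm thick (along x), 16 mm high. Under it is a free gap of 40 mm down to the cap, between two posts whose inner faces are 56 mm apart. Axes as lamp.
- dock: Fixed charging dock: grey block 130 x 130 mm, 40 mm high, with a round black collar on top (inner diameter 92 mm, 12 mm high, so its rim is 52 mm above the bench) in which the lamp stands loosely. Origin: centre of the underside, on the bench.
- mat: Fixed round black rubber mat lying on the bench, 130 mm in diameter, 6 mm thick. Origin: centre of the underside, on the bench. The way its x points says nothing the job needs.
- vise: Fixed engraver's ball vise: steel ball 110 mm in diameter seated in a black rubber ring 124 mm in diameter, two jaws with a small brass plate on top, 124 mm high in all. It stands 175 to 205 mm from the mat's centre, on the side away from the robot. Origin: centre of the underside, on the bench.
- jar: Loose small jar with a cap, 52 mm in diameter, 70 mm high, beyond the dock. Not to be disturbed. Origin: centre of the underside.
- rack: Loose round tiered rack of burs, 84 mm in diameter, 119 mm high, beyond the dock. Not to be disturbed. Origin: centre of the underside.
- graver: Loose graver (engraving tool) lying on the bench between dock and mat, 140 mm long, wooden handle 24 mm thick. Not to be disturbed. Origin: near its middle, on the bench; x points from the handle to the tip.
Mind the look-alikes: they are no part of the job. Several things have the shape of the lamp; the one meant has the colours described above.

How it is judged (in metres and radians):
On the way:
1. the lamp is lifted clear of the dock's collar (z of lamp in the frame of dock above 0.06 m), for 0.1 s.
At the end, for the whole second after the job is handed in: The lamp stands at rest and upright on the mat, its whole base on it (axis within 25 mm of the mat's centre, tilt under 0.1 rad), and the line straight out through its lens passes within 50 mm of the vise's upright axis, the vise being in front of the lens, so that it meets the ball (horizontal distance between lamp and mat below 0.025 m and z of lamp in the frame of mat between 0.003 and 0.01 m and angle between lamp's own z axis and vertical below 0.1 rad and x of vise in the frame of lamp above 0.05 m and y of vise in the frame of lamp between -0.05 and 0.05 m and linear speed of lamp below 0.03 m/s); the robot touches nothing.
It fails at once if the lamp is dropped (faster than 0.4 m/s with its base within 26 mm of the bench top) (z of lamp in the frame of mat below 0.026 m and linear speed of lamp above 0.4 m/s).
It fails at once if the lamp is tipped over (more than 0.8 rad) (angle between lamp's own z axis and vertical above 0.8 rad).
It fails at once if the jar is moved more than 30 mm (distance of jar from where it was at the start of the episode above 0.03 m).
It fails at once if the bur rack is moved more than 30 mm (distance of rack from where it was at the start of the episode above 0.03 m).
It fails at once if the graver is moved more than 30 mm (distance of graver from where it was at the start of the episode above 0.03 m).
It also fails if it takes over 43 s, if anything falls off the work surface, if the arm or the gripper's body presses on something with over 40 N, if the wrist force passes 120 N, or if a joint passes its speed limit or range.

ROBOT

A 7-joint arm with a two-finger parallel gripper is mounted at the origin on the work surface. World frame = base frame: x ahead of the robot, y to its left, z up, the work surface at z = 0. Lengths are in mm, angles in rad, forces in N, time in s.
With the tool pointing down it reaches from about 400 to 875 mm from the base axis. Payload 4.4 kg.
Tool frame: the origin (TCP) lies at the very end of the fingers, on their centre line; the grasp point (between the pads) lies 19 mm behind it; z points along the fingers, y is the line along which they close (so a half turn about z gives the same grasp; the last joint's range is limited). The gripper opens to 85 mm and grips with 20 to 120 N. Pads are 22 mm wide; open, the fingers measure 114 mm over their backs; the gripper's body (76 mm by 85 mm) begins 54 mm behind the grasp point. The pads swing forward as they close: fully open they stand 13 mm farther back than shut.
Start: joints at [-1.414, 0.628, 0.038, 1.517, -0.027, 0.996, -0.02], TCP at [143.599, 633.954, 231.313] pointing down, gripper open.
Joint ranges: [-3.06, 3.06], [-0.37, 2.12], [-1.25, 1.32], [0.18, 2.47], [-1.1, 4.24], [0.23, 1.98], [-2.94, 2.94]. Speed limits (rad/s): [2.57, 2.57, 3.14, 3.14, 3.14, 3.14, 3.14].

INTERFACE

Orientations are given as [roll, pitch, yaw] about the fixed x, y, z axes, in that order (R = Rz(yaw) Ry(pitch) Rx(roll)).
In Python, from cell import status, get_image, ctrl, models gives the robot as it stands.
- The arm moves only by the shell command python3 -m handwheel 'ROWS' [OPENING]. ROWS is JSON, a list of rows, each an object with "delta_pos": the shift along the world's x, y, z in cm, a list of three; "yaw": the turn about the world's z in rad. A call has 1 to 10 rows; each row shifts and turns the commanded pose from where the row before left it; what a row does not reach is not made up. A row lasts 1/12 s, in which the tool goes at most 41.7 mm and 7.16 degrees, less where a joint would pass 70% of its speed; a pose out of reach is approached as far as the arm can. A call is refused whole if a number of a shift passes 4.17 or a number of a turn 0.125, either way. A call with a gripper value outside its range is refused whole. OPENING is the opening, from -1 (shut) to 1 (fully open), set as the call begins (- or left out, the last holds). The fingers move at their own pace and stop on an object; the grip force is fixed at half the most. Time passes only in rows, so rows that do not move let the fingers close. It gives the time, the measured TCP pose, the force, the opening and the grip force at its end, in the units of the state.
- status.read_state(): the state, without advancing time (a new reading comes with each control period).
- get_image(name): name is "scene" or "top" or "wrist"; returns a dict with "color" (480x640x3 uint8, red, green, blue), "z_map" (480x640 float32, mm along the optical axis (not along the pixel's ray), 0 where there is no reading), "fx", "fy", "cx", "cy" (pixels), "k1" (the pictures are not rectified: a ray, as slopes to the right and down, at radius r is drawn at 1 + k1 r^2 times it, then the intrinsics apply), "position" and "rotation" of the camera in the world; the wrist camera has in their place "hand_eye" (4x4, takes a point from camera to tool coordinates, whose origin is the TCP and whose axes are the flange's). Camera axes: x right, y up, looking along -z (the intrinsics and any distortion apply to the point x, -y, -z); pixel columns grow to the right and rows downward; lengths in mm; the calibration is good to about 2 mm. A picture is of the moment at which its call begins: read the wrist's pose just before it.
- ctrl.finish_job(): hands the job in; it is judged then, once.
Trained networks look in a picture, given as the dict that the camera call returned (one of the last four; its "shot" number tells which), for a name from the list of things; names that differ only in an ending like _2 or _b are one class to them, and where a whole thing is asked for, a point or a joint stands for the part that bears it (a point fixed in the world has none). Each returns a list of dicts, best first, with "score" (0 to 1); they miss things now and then, are a little off and sometimes report something else, mostly with a low value. They report only what shows in the picture. A call takes as long as a camera call. They do not tell look-alikes from the thing itself.
- models.boxes_of(picture, name): "rect" ([left, top, right, bottom] in pixels, round what is visible of it).
The state is a dict: "clock": time; "qpos": joint angles; "qd": joint speeds; "tau": joint torques, N m; "eef_pos": TCP position; "tool_rot": TCP orientation; "force": force on the tool from outside, world axes, zero at the start; "torque": the same for the moment, N m; "width": finger opening in mm; "gripper_force": force on a finger pad.
Only numpy, scipy, OpenCV 4.12 (cv2) and the standard library are available. Lean on these libraries where they do the work, as an engineer would, in place of code of your own. Each camera call takes 0.05 s, during which the arm holds its last target. There are 200 camera calls.

## Working session

There is one attempt and no reset: what is moved stays moved. The work goes in short steps, Python scripts to look and compute and a shell command to move; the robot and the scene stay as the last step left them, time stands still between calls to the robot, and variables do not carry over. Pictures are saved under pics/ and viewed, at most 10 in all, crops included, and the job is handed in when it is done.

```bash
mkdir -p pics; cat > h.py <<'E'
import numpy as np,cv2
from cell import status,get_image,ctrl,models
def save(p,n): cv2.imwrite('pics/'+n,cv2.cvtColor(p['color'],cv2.COLOR_RGB2BGR))
def pose(p):
    return np.array(p['position'],float),np.array(p['rotation'],float)
def ray(p,u,v):
    a,b=(u-p['cx'])/p['fx'],(v-p['cy'])/p['fy']
    x,y=a,b
    for _ in range(20):
        s=1+p['k1']*(x*x+y*y); x,y=a/s,b/s
    return np.array([x,-y,-1.0])
def at(p,u,v,z=None):
    o,R=pose(p); d=R@ray(p,u,v)
    if z is not None: return o+d*(z-o[2])/d[2]
    return o+d*p['z_map'][int(v),int(u)]
def cloud(p):
    o,R=pose(p); v,u=np.mgrid[0:480,0:640]
    r=ray1(p,u,v); return o+(r*p['z_map'][...,None])@R.T
def ray1(p,u,v):
    a,b=(u-p['cx'])/p['fx'],(v-p['cy'])/p['fy']; x,y=a,b
    for _ in range(20):
        s=1+p['k1']*(x*x+y*y); x,y=a/s,b/s
    return np.stack([x,-y,-np.ones_like(x)],-1)
E
python3 - <<'E'
from h import *
s=status.read_state();print(s['clock'],s['eef_pos'],s['tool_rot'],s['width'])
for n in('scene','top'):
    p=get_image(n);save(p,n+'0.png');print(n,p['position'],np.shape(p['rotation']),p['k1'],p['fx'])
    for k in('lamp','lamp_grip','dock','mat','vise','jar','rack','graver'):
        for b in models.boxes_of(p,k)[:4]:
            r=b['rect'];c=[(r[0]+r[2])/2,(r[1]+r[3])/2]
            print(k,round(b['score'],2),np.round(r),np.round(at(p,*c)))
E
```

```text
0.0 [143.41740331 633.32625637 230.38015631] [-3.13967039e+00  9.03743013e-06  2.91880454e+00] 85.36813599333404
scene [1293.13507388  424.00352318  689.87620529] (3,) -0.001196613776176208 486.217199885315
lamp 0.89 [457. 203. 505. 286.] [ -538. -1407. -1142.]
lamp 0.81 [390. 201. 433. 280.] [ -738. -1607. -1341.]
lamp 0.62 [400. 223. 455. 321.] [ -354. -1223.  -957.]
lamp_grip 0.7 [400. 226. 456. 322.] [ -352. -1221.  -955.]
lamp_grip 0.65 [388. 199. 428. 282.] [ -762. -1631. -1365.]
lamp_grip 0.64 [454. 204. 502. 289.] [ -556. -1425. -1159.]
dock 0.64 [342. 337. 391. 400.] [ -327. -1196.  -930.]
dock 0.6 [378. 285. 458. 350.] [ -468. -1337. -1071.]
mat 0.67 [235. 241. 290. 272.] [-1328. -2197. -1931.]
vise 0.56 [164. 227. 223. 300.] [-1137. -2006. -1740.]
jar 0.82 [415. 346. 447. 396.] [ -235. -1104.  -838.]
rack 0.57 [342. 336. 392. 403.] [ -379. -1248.  -982.]
graver 0.54 [319. 252. 356. 284.] [-1054. -1923. -1657.]
top [ 451.05251135   24.63908188 1036.75392859] (3,) -0.09035155695167248 486.34226455704373
lamp 0.85 [177. 225. 232. 281.] [1789. 1363. 2375.]
lamp 0.82 [221. 320. 275. 370.] [1828. 1401. 2413.]
lamp_grip 0.77 [149. 342. 206. 393.] [1799. 1373. 2385.]
dock 0.65 [185. 225. 248. 293.] [1798. 1371. 2383.]
mat 0.93 [386. 257. 448. 316.] [2078. 1652. 2664.]
vise 0.55 [420. 177. 487. 238.] [1932. 1506. 2518.]
jar 0.95 [168. 180. 198. 210.] [1954. 1527. 2540.]
rack 0.94 [214. 150. 256. 191.] [1970. 1544. 2556.]
graver 0.72 [312. 264. 332. 327.] [2035. 1609. 2621.]
graver 0.66 [169. 180. 201. 209.] [1949. 1523. 2535.]
```

```bash
python3 - <<'E'
s=open('h.py').read()
s=s.replace("np.array(p['rotation'],float)\n","Rot.from_euler('xyz',p['rotation']).as_matrix()\n",1).replace("import numpy as np,cv2","import numpy as np,cv2\nfrom scipy.spatial.transform import Rotation as Rot")
open('h.py','w').write(s)
E
python3 - <<'E'
from h import *
for n in('scene','top'):
    p=get_image(n)
    for k in('lamp','dock','mat','vise','jar','rack','graver'):
        for b in models.boxes_of(p,k)[:4]:
            r=b['rect'];c=[(r[0]+r[2])/2,(r[1]+r[3])/2]
            print(n,k,round(b['score'],2),np.round(r),np.round(at(p,*c)))
    np.savez(n+'.npz',C=cloud(p),I=p['color'])
E
```

```text
scene lamp 0.94 [458. 203. 505. 286.] [371. 299. 119.]
scene lamp 0.78 [401. 224. 455. 320.] [581. 246. 162.]
scene lamp 0.69 [390. 201. 432. 283.] [417. 157. 105.]
scene dock 0.63 [379. 285. 460. 348.] [585. 245.  58.]
scene mat 0.63 [237. 239. 292. 272.] [ 507. -177.    7.]
scene vise 0.73 [165. 229. 221. 298.] [ 691. -227.   79.]
scene jar 0.98 [419. 349. 447. 394.] [699. 309.  52.]
scene rack 0.94 [343. 338. 392. 405.] [744. 209.  40.]
scene graver 0.74 [322. 253. 355. 285.] [469.   8.  10.]
top lamp 0.94 [150. 340. 208. 390.] [337. 271. 125.]
top lamp 0.84 [175. 226. 230. 277.] [545. 227. 164.]
top lamp 0.77 [224. 318. 274. 368.] [380. 141. 123.]
top dock 0.56 [185. 224. 245. 291.] [535. 203. 163.]
top mat 0.96 [386. 253. 447. 318.] [ 497. -194.    6.]
top mat 0.54 [175. 225. 232. 280.] [544. 226. 161.]
top vise 0.58 [419. 178. 488. 237.] [ 643. -243.  122.]
top vise 0.46 [213. 149. 257. 189.] [727. 190.  68.]
top jar 0.58 [167. 179. 198. 210.] [671. 296.  69.]
top rack 0.88 [214. 152. 254. 189.] [724. 192.  69.]
top graver 0.88 [313. 265. 331. 325.] [474.   6.  15.]
top graver 0.65 [173. 227. 230. 277.] [538. 216. 219.]
top graver 0.5 [386. 258. 448. 317.] [ 493. -195.    8.]
```

View pics/top0.png

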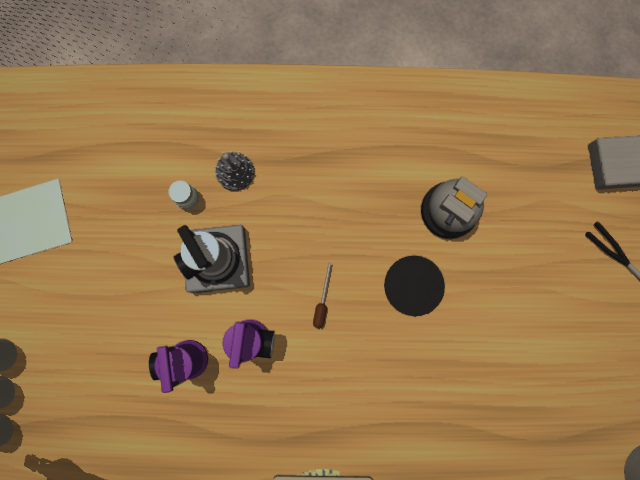

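View pics/scene0.png

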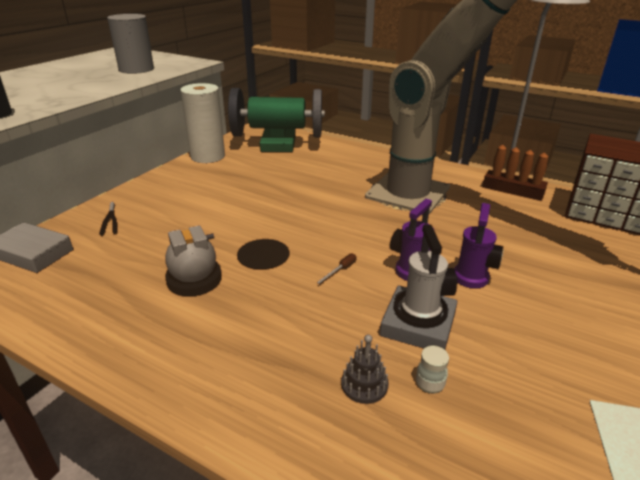

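```bash
python3 - <<'E'
from h import *
for n in('top','scene'):
    D=np.load(n+'.npz');C=D['C'];I=D['I'];
    X=C.reshape(-1,3);c=I.reshape(-1,3).astype(float)
    near=(np.hypot(X[:,0]-560,X[:,1]-230)<90)
    b=X[near&(X[:,2]>203)&(X[:,2]<235)]
    m=b[:,:2].mean(0);w,V=np.linalg.eigh(np.cov((b[:,:2]-m).T));d=V[:,1];t=(b[:,:2]-m)@d;q=(b[:,:2]-m)@V[:,0]
    print(n,'bar',len(b),np.median(b,0),b[:,2].max(),'mid',m+d*(t.min()+t.max())/2+V[:,0]*(q.min()+q.max())/2,'len',np.ptp(t),np.ptp(q),'ang',np.arctan2(d[1],d[0]))
    cap=X[near&(X[:,2]>155)&(X[:,2]<170)];print(' cap',len(cap),cap.mean(0),cap.min(0),cap.max(0))
    br=X[near&(X[:,2]>90)&(X[:,2]<145)&(c.max(1)<60)];print(' barrel dark',len(br),br.mean(0) if len(br) else '')
    k=X[(np.hypot(X[:,0]-495,X[:,1]+190)<100)&(X[:,2]<12)&(X[:,2]>-5)&(c.max(1)<50)]
    print(' mat',len(k),np.median(k,0),(k.min(0)+k.max(0))/2,np.ptp(k,0))
    v=X[(np.hypot(X[:,0]-660,X[:,1]+240)<110)&(X[:,2]>40)&(X[:,2]<92)]
    from scipy.optimize import least_squares
    s=least_squares(lambda p:np.linalg.norm(v-p[:3],axis=1)-55,[660,-240,55],loss='soft_l1',f_scale=2);print(' vise',len(v),s.x)
    g=X[(np.hypot(X[:,0]-475,X[:,1]-6)<90)&(X[:,2]>6)&(X[:,2]<40)];print(' graver',g.min(0),g.max(0))
p=get_image('top');
cv2.imwrite('pics/crop.png',cv2.resize(cv2.cvtColor(p['color'][210:410,130:300],cv2.COLOR_RGB2BGR),None,fx=3,fy=3,interpolation=cv2.INTER_CUBIC)[:600])
E
```

```text
top bar 538 [546.64707041 231.88681849 219.6754507 ] 223.74994081137186 mid [547.57212661 233.18302499] len 81.35852369678067 18.790956303389876 ang -2.5697625688448635
 cap 786 [548.59641417 229.25209922 162.30690052] [511.53811269 198.65078472 155.3577358 ] [583.68958856 269.09524814 169.04068331]
 barrel dark 418 [524.57031868 242.56163968 124.94856082]
 mat 2776 [ 497.64538841 -188.81685887    5.99409426] [ 497.95548621 -189.20896448    5.40684853] [125.72773931 125.34523662  12.79150196]
 vise 692 [ 661.24720566 -265.50839031   60.96945556]
 graver [402.89452235 -54.49528365   6.1142025 ] [543.23752752  58.53466799  27.90718634]
scene bar 354 [559.89598247 239.0722123  219.59104859] 222.5073423752736 mid [550.06746508 235.31221685] len 80.89756145477097 18.781225548233593 ang -2.5625368327371776
 cap 651 [556.99886589 235.07908089 162.4650379 ] [514.08315601 199.64472379 155.03703254] [587.00130341 271.2310493  169.8431794 ]
 barrel dark 328 [542.63366903 279.305483   125.13025843]
 mat 1035 [ 504.23968428 -184.62251999    6.94721969] [ 500.85010678 -185.60708282    6.91806243] [122.71963139 120.82169089   8.08014299]
 vise 1031 [ 660.49701558 -265.21928916   62.73333732]
 graver [411.18655497  -7.11751042   7.34443089] [544.38442381  27.58344023  26.78039954]
```

View pics/crop.png

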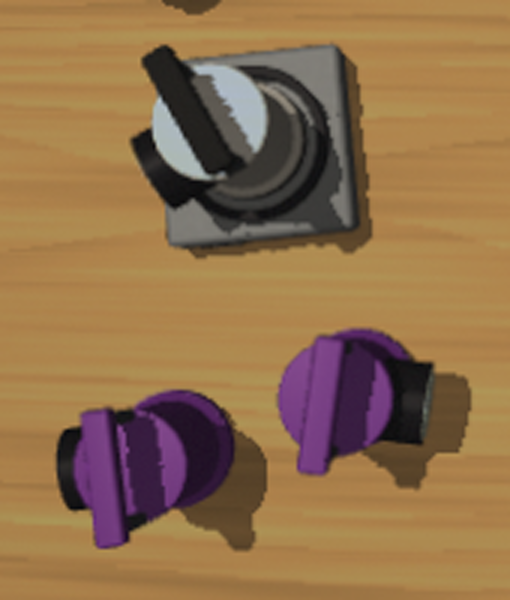

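The candidates in the top view are the lamp in the dock at (203,253) and two others at (180,365) and (248,343). The one in the dock fits, with an aluminium body, black bar and black barrel. The crop shows the other two are purple, so they are look-alikes. The mat is at (415,286) and the vise at (452,208).

Bar centre is about (549,234,212), and lens yaw is about 2.146. For the grasp, tool yaw is 3.717, a turn of +0.80.

```bash
python3 -m handwheel '[{"delta_pos":[2.03,-2.0,0.15],"yaw":0.04},{"delta_pos":[2.03,-2.0,0.15],"yaw":0.04},{"delta_pos":[2.03,-2.0,0.15],"yaw":0.04},{"delta_pos":[2.03,-2.0,0.15],"yaw":0.04},{"delta_pos":[2.03,-2.0,0.15],"yaw":0.04},{"delta_pos":[2.03,-2.0,0.15],"yaw":0.04},{"delta_pos":[2.03,-2.0,0.15],"yaw":0.04},{"delta_pos":[2.03,-2.0,0.15],"yaw":0.04},{"delta_pos":[2.03,-2.0,0.15],"yaw":0.04},{"delta_pos":[2.03,-2.0,0.15],"yaw":0.04}]' 1; python3 -c "
from h import *
print(status.read_state()['qpos'])"
```

```text
clock: 2.58
eef_pos: [347.6, 432.9, 246.6]
tool_rot: [3.141, 0.0, -2.962]
force: [0.4, -0.0, -0.3]
width: 85.3
gripper_force: 0.0
[-0.90058828  0.47379473 -0.0655458   1.76642528  0.03815602  0.90221984
  0.76736831]
```

```bash
python3 -m handwheel '[{"delta_pos":[2.03,-2.0,0.15],"yaw":0.04},{"delta_pos":[2.03,-2.0,0.15],"yaw":0.04},{"delta_pos":[2.03,-2.0,0.15],"yaw":0.04},{"delta_pos":[2.03,-2.0,0.15],"yaw":0.04},{"delta_pos":[2.03,-2.0,0.15],"yaw":0.04},{"delta_pos":[2.03,-2.0,0.15],"yaw":0.04},{"delta_pos":[2.03,-2.0,0.15],"yaw":0.04},{"delta_pos":[2.03,-2.0,0.15],"yaw":0.04},{"delta_pos":[2.0,-1.9,0.15],"yaw":0.04},{"delta_pos":[1.9,-1.9,0.15],"yaw":0.036}]' 1; python3 - <<'E'
from h import *
s=status.read_state();print(s['eef_pos'],s['tool_rot'],s['qpos'])
p=get_image('wrist');save(p,'w1.png')
T=np.eye(4);T[:3,:3]=Rot.from_euler('xyz',s['tool_rot']).as_matrix();T[:3,3]=s['eef_pos']
W=T@np.array(p['hand_eye']);p['position']=W[:3,3];p['rotation']=Rot.from_matrix(W[:3,:3]).as_euler('xyz')
X=cloud(p).reshape(-1,3);X=X[p['z_map'].ravel()>0]
b=X[(np.hypot(X[:,0]-549,X[:,1]-234)<60)&(X[:,2]>203)&(X[:,2]<235)]
m=b[:,:2].mean(0);w,V=np.linalg.eigh(np.cov((b[:,:2]-m).T));d=V[:,1];t=(b[:,:2]-m)@d;q=(b[:,:2]-m)@V[:,0]
print(len(b),np.median(b,0),m+d*(t.min()+t.max())/2+V[:,0]*(q.min()+q.max())/2,np.ptp(t),np.ptp(q),np.arctan2(d[1],d[0]))
E
```

```text
clock: 3.42
eef_pos: [549.2, 234.7, 261.5]
tool_rot: [-3.141, 0.0, -2.567]
force: [0.4, 0.5, 0.0]
width: 85.1
gripper_force: 0.0
[549.17327383 234.66464385 261.53994526] [-3.14137091e+00  4.12213961e-04 -2.56699675e+00] [-0.35969322  0.52179825 -0.14276527  1.63159412  0.08493639  0.99382809
  1.6153443 ]
5444 [544.99343442 232.17935357 219.48170891] [548.42638144 234.24165758] 79.61147292724206 18.06377467904152 -2.5790047773865665
```

View pics/w1.png

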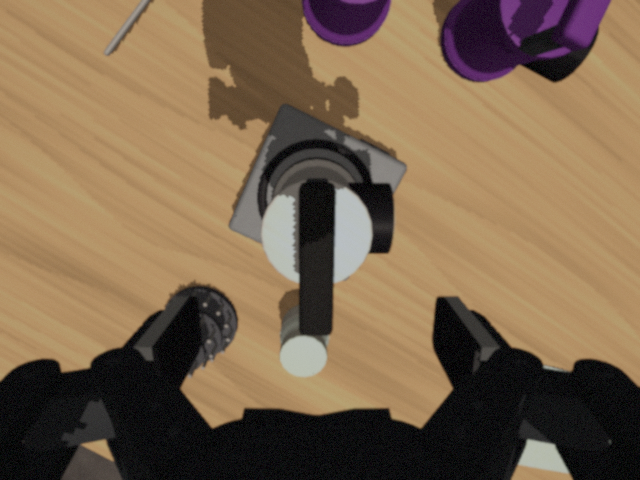

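The wrist view shows the black bar at (317,257), aligned midway between the fingers. It sits within 1 mm of the TCP axis with its top at z≈219.5. I'll go down and close.

```bash
python3 -m handwheel '[{"delta_pos":[-0.06,-0.04,-0.9]},{"delta_pos":[0,0,-1]},{"delta_pos":[0,0,-1]},{"delta_pos":[0,0,-1]},{"delta_pos":[0,0,-1]},{"delta_pos":[0,0,-0.8]},{"delta_pos":[0,0,-0.6]},{"delta_pos":[0,0,-0.5]},{"delta_pos":[0,0,0]},{"delta_pos":[0,0,0]}]' 1
python3 -m handwheel '[{"delta_pos":[0,0,0]},{"delta_pos":[0,0,0]},{"delta_pos":[0,0,0]},{"delta_pos":[0,0,0]},{"delta_pos":[0,0,0]},{"delta_pos":[0,0,0]},{"delta_pos":[0,0,0]},{"delta_pos":[0,0,0]},{"delta_pos":[0,0,0]},{"delta_pos":[0,0,0]}]' -1
```

```text
schema error: expected keys delta_pos, yaw
schema error: expected keys delta_pos, yaw
```

```bash
python3 -m handwheel '[{"delta_pos":[-0.06,-0.04,-0.9],"yaw":0},{"delta_pos":[0,0,-1],"yaw":0},{"delta_pos":[0,0,-1],"yaw":0},{"delta_pos":[0,0,-1],"yaw":0},{"delta_pos":[0,0,-1],"yaw":0},{"delta_pos":[0,0,-0.8],"yaw":0},{"delta_pos":[0,0,-0.6],"yaw":0},{"delta_pos":[0,0,-0.5],"yaw":0},{"delta_pos":[0,0,0],"yaw":0},{"delta_pos":[0,0,0],"yaw":0}]' 1
python3 -m handwheel '[{"delta_pos":[0,0,0],"yaw":0},{"delta_pos":[0,0,0],"yaw":0},{"delta_pos":[0,0,0],"yaw":0},{"delta_pos":[0,0,0],"yaw":0},{"delta_pos":[0,0,0],"yaw":0},{"delta_pos":[0,0,0],"yaw":0},{"delta_pos":[0,0,0],"yaw":0},{"delta_pos":[0,0,0],"yaw":0},{"delta_pos":[0,0,0],"yaw":0},{"delta_pos":[0,0,0],"yaw":0}]' -1
```

```text
clock: 4.3
eef_pos: [547.4, 235.6, 193.2]
tool_rot: [3.142, -0.0, -2.568]
force: [-0.3, 0.1, 0.7]
width: 85.3
gripper_force: 0.0
clock: 5.13
eef_pos: [547.8, 235.3, 193.6]
tool_rot: [-3.141, 0.001, -2.569]
force: [1.9, -1.4, 2.8]
width: 16.8
gripper_force: 59.5
```

Gripped on the bar at 17 mm wide and 60 N. Now a slow lift of 120 mm.

```bash
python3 -m handwheel '[{"delta_pos":[0,0,0.3],"yaw":0},{"delta_pos":[0,0,0.6],"yaw":0},{"delta_pos":[0,0,1],"yaw":0},{"delta_pos":[0,0,1.3],"yaw":0},{"delta_pos":[0,0,1.6],"yaw":0},{"delta_pos":[0,0,1.8],"yaw":0},{"delta_pos":[0,0,1.8],"yaw":0},{"delta_pos":[0,0,1.6],"yaw":0},{"delta_pos":[0,0,1.3],"yaw":0},{"delta_pos":[0,0,0.7],"yaw":0}]' -1
python3 - <<'E'
from h import *
s=status.read_state();print(s['eef_pos'],s['force'],s['width'])
p=get_image('scene');save(p,'s2.png')
E
```

```text
clock: 5.97
eef_pos: [547.5, 236.1, 315.4]
tool_rot: [3.141, 0.002, -2.568]
force: [0.8, 0.6, -5.3]
width: 17.1
gripper_force: 58.8
[547.5438507  236.13037672 315.39950032] [ 0.78726369  0.61423236 -5.26241742] 17.062334094293703
```

View pics/s2.png

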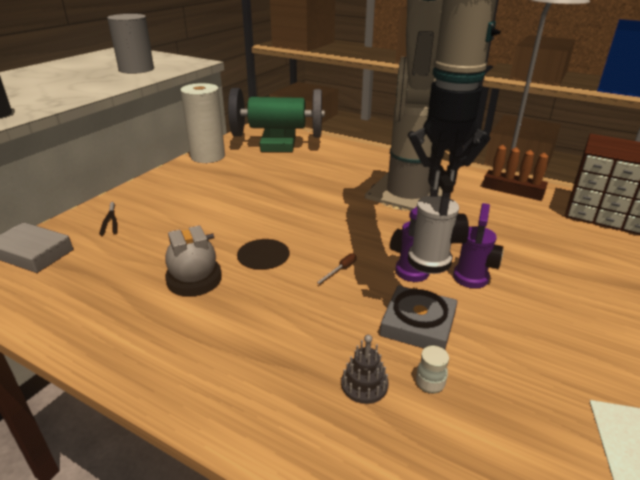

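The lamp hangs upright at (435,235), clear of the collar at (420,308). Next I'll carry it to the mat with a turn of −2.59.

```bash
python3 -m handwheel '[{"delta_pos":[-0.16,-0.5,0],"yaw":-0.04},{"delta_pos":[-0.16,-1,0],"yaw":-0.06},{"delta_pos":[-0.16,-1.5,0],"yaw":-0.09},{"delta_pos":[-0.16,-1.5,0],"yaw":-0.09},{"delta_pos":[-0.16,-1.5,0],"yaw":-0.09},{"delta_pos":[-0.16,-1.5,0],"yaw":-0.09},{"delta_pos":[-0.16,-1.5,0],"yaw":-0.09},{"delta_pos":[-0.16,-1.5,0],"yaw":-0.09},{"delta_pos":[-0.16,-1.5,0],"yaw":-0.09},{"delta_pos":[-0.16,-1.5,0],"yaw":-0.09}]' -1
python3 -m handwheel '[{"delta_pos":[-0.16,-1.5,0],"yaw":-0.09},{"delta_pos":[-0.16,-1.5,0],"yaw":-0.09},{"delta_pos":[-0.16,-1.5,0],"yaw":-0.09},{"delta_pos":[-0.16,-1.5,0],"yaw":-0.09},{"delta_pos":[-0.16,-1.5,0],"yaw":-0.09},{"delta_pos":[-0.16,-1.5,0],"yaw":-0.09},{"delta_pos":[-0.16,-1.5,0],"yaw":-0.09},{"delta_pos":[-0.16,-1.5,0],"yaw":-0.09},{"delta_pos":[-0.16,-1.5,0],"yaw":-0.09},{"delta_pos":[-0.16,-1.5,0],"yaw":-0.09}]' -1
python3 -m handwheel '[{"delta_pos":[-0.16,-1.5,0],"yaw":-0.09},{"delta_pos":[-0.16,-1.5,0],"yaw":-0.09},{"delta_pos":[-0.16,-1.5,0],"yaw":-0.09},{"delta_pos":[-0.16,-1.5,0],"yaw":-0.09},{"delta_pos":[-0.16,-1.5,0],"yaw":-0.09},{"delta_pos":[-0.16,-1.5,0],"yaw":-0.09},{"delta_pos":[-0.16,-1.5,0],"yaw":-0.09},{"delta_pos":[-0.16,-1.5,0],"yaw":-0.09},{"delta_pos":[-0.16,-1,0],"yaw":-0.06},{"delta_pos":[-0.16,-0.5,0],"yaw":-0.04}]' -1
python3 - <<'E'
from h import *
s=status.read_state();ps=s['tool_rot'][2];e=np.array(s['eef_pos']);print(e,ps,'lampyaw',ps-np.pi/2,s['width'])
p=get_image('scene');save(p,'s3.png');X=cloud(p).reshape(-1,3)
n=X[(np.hypot(X[:,0]-e[0],X[:,1]-e[1])<90)&(X[:,2]>30)&(X[:,2]<300)]
print('lowest lamp z',np.percentile(n[:,2],[0,.5,2]),'aim yaw',np.arctan2(-265+187.5,661-499))
E
```

```text
clock: 6.85
eef_pos: [530.5, 100.0, 312.5]
tool_rot: [-3.141, -0.002, 2.891]
force: [-0.8, 0.0, -5.8]
width: 16.9
gripper_force: 58.7
clock: 7.68
eef_pos: [514.5, -49.7, 312.6]
tool_rot: [-3.14, -0.001, 1.991]
force: [-0.2, 0.1, -5.7]
width: 17.0
gripper_force: 58.7
clock: 8.52
eef_pos: [498.6, -185.8, 312.8]
tool_rot: [-3.141, 0.001, 1.17]
force: [-0.3, -1.1, -5.2]
width: 16.9
gripper_force: 58.7
[ 498.57244797 -185.76911661  312.76561792] 1.1704429336907383 lampyaw -0.4003533931041583 16.90151897295122
lowest lamp z [159.80549633 161.90759908 164.8575313 ] aim yaw -0.4462147550148271
```

View pics/s3.png

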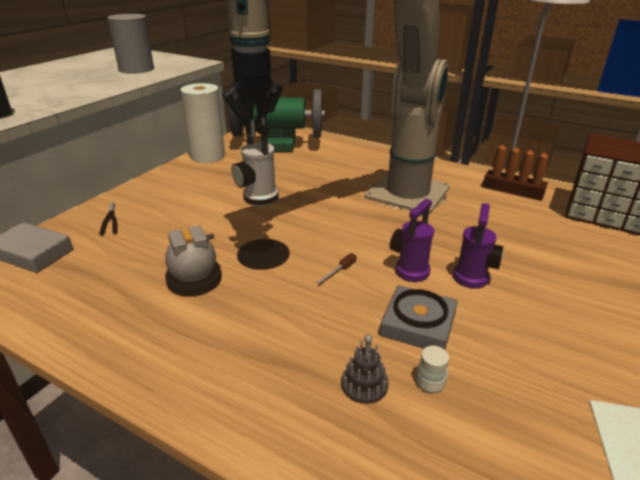

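The lamp hangs upright over the mat at (260,172), with its lens towards the vise. Its base is at z≈160, so I need to lower it about 153 mm, with a yaw of −0.045.

```bash
python3 -m handwheel '[{"delta_pos":[0.04,-0.15,-0.5],"yaw":-0.045},{"delta_pos":[0,0,-1.2],"yaw":0},{"delta_pos":[0,0,-1.8],"yaw":0},{"delta_pos":[0,0,-2],"yaw":0},{"delta_pos":[0,0,-2],"yaw":0},{"delta_pos":[0,0,-2],"yaw":0},{"delta_pos":[0,0,-1.8],"yaw":0},{"delta_pos":[0,0,-1.4],"yaw":0},{"delta_pos":[0,0,-0.9],"yaw":0},{"delta_pos":[0,0,-0.6],"yaw":0}]' -1
python3 -m handwheel '[{"delta_pos":[0,0,-0.2],"yaw":0},{"delta_pos":[0,0,-0.15],"yaw":0},{"delta_pos":[0,0,-0.15],"yaw":0},{"delta_pos":[0,0,-0.1],"yaw":0},{"delta_pos":[0,0,-0.1],"yaw":0},{"delta_pos":[0,0,0],"yaw":0},{"delta_pos":[0,0,0],"yaw":0}]' -1
```

```text
clock: 9.4
eef_pos: [499.5, -184.7, 170.1]
tool_rot: [-3.14, -0.001, 1.131]
force: [0.9, -0.2, -4.6]
width: 16.8
gripper_force: 58.8
clock: 9.98
eef_pos: [499.9, -186.0, 164.5]
tool_rot: [3.141, -0.0, 1.13]
force: [-0.7, -0.5, -5.9]
width: 16.9
gripper_force: 58.8
```

```bash
python3 -m handwheel '[{"delta_pos":[0,-0.1,-0.1],"yaw":0},{"delta_pos":[0,0,-0.1],"yaw":0},{"delta_pos":[0,0,-0.1],"yaw":0},{"delta_pos":[0,0,0],"yaw":0},{"delta_pos":[0,0,0],"yaw":0}]' -1
python3 -m handwheel '[{"delta_pos":[0,0,-0.1],"yaw":0},{"delta_pos":[0,0,0],"yaw":0},{"delta_pos":[0,0,0],"yaw":0}]' -1
```

```text
clock: 10.4
eef_pos: [499.7, -186.9, 161.2]
tool_rot: [-3.141, -0.0, 1.13]
force: [0.2, -0.4, -5.8]
width: 16.6
gripper_force: 58.8
clock: 10.65
eef_pos: [499.7, -186.9, 160.2]
tool_rot: [-3.141, -0.0, 1.13]
force: [-0.3, -0.8, -5.4]
width: 16.9
gripper_force: 58.8
```

```bash
python3 -m handwheel '[{"delta_pos":[0,0,-0.1],"yaw":0},{"delta_pos":[0,0,0],"yaw":0},{"delta_pos":[0,0,0],"yaw":0}]' -1
python3 -m handwheel '[{"delta_pos":[0,0,-0.06],"yaw":0},{"delta_pos":[0,0,0],"yaw":0},{"delta_pos":[0,0,0],"yaw":0}]' -1
```

```text
clock: 10.9
eef_pos: [499.9, -187.0, 159.6]
tool_rot: [3.141, -0.0, 1.13]
force: [-1.1, 0.2, -1.7]
width: 17.3
gripper_force: 59.3
clock: 11.15
eef_pos: [500.0, -187.1, 159.6]
tool_rot: [3.141, -0.001, 1.13]
force: [-2.4, 1.6, 6.3]
width: 17.1
gripper_force: 60.3
```

The lamp is resting on the mat, since the force has changed sign. I'll open, rise and check.

```bash
python3 -m handwheel '[{"delta_pos":[0,0,0],"yaw":0},{"delta_pos":[0,0,0],"yaw":0},{"delta_pos":[0,0,0],"yaw":0},{"delta_pos":[0,0,0],"yaw":0},{"delta_pos":[0,0,0],"yaw":0},{"delta_pos":[0,0,0],"yaw":0},{"delta_pos":[0,0,0],"yaw":0},{"delta_pos":[0,0,0],"yaw":0},{"delta_pos":[0,0,0],"yaw":0},{"delta_pos":[0,0,0],"yaw":0}]' 1
python3 -m handwheel '[{"delta_pos":[0,0,0.5],"yaw":0},{"delta_pos":[0,0,1],"yaw":0},{"delta_pos":[0,0,1.5],"yaw":0},{"delta_pos":[0,0,1.5],"yaw":0},{"delta_pos":[0,0,1.5],"yaw":0},{"delta_pos":[0,0,1.5],"yaw":0},{"delta_pos":[0,0,1.5],"yaw":0},{"delta_pos":[0,0,1.5],"yaw":0},{"delta_pos":[0,0,1],"yaw":0},{"delta_pos":[0,0,0.5],"yaw":0}]' 1
python3 - <<'E'
from h import *
s=status.read_state();print(s['eef_pos'],s['force'],s['width'])
def bar(p,n):
    X=cloud(p).reshape(-1,3)[p['z_map'].ravel()>0]
    b=X[(np.hypot(X[:,0]-500,X[:,1]+187)<60)&(X[:,2]>170)&(X[:,2]<200)]
    m=b[:,:2].mean(0);w,V=np.linalg.eigh(np.cov((b[:,:2]-m).T));d=V[:,1];t=(b[:,:2]-m)@d;q=(b[:,:2]-m)@V[:,0]
    a=np.arctan2(d[1],d[0])%np.pi-np.pi/2;c=m+d*(t.min()+t.max())/2+V[:,0]*(q.min()+q.max())/2
    print(n,len(b),np.median(b,0),'mid',c,'lens yaw',a,'vise miss',(-np.sin(a)*(661-c[0])+np.cos(a)*(-265-c[1])))
p=get_image('scene');save(p,'s4.png');bar(p,'scene')
s=status.read_state();p=get_image('wrist')
T=np.eye(4);T[:3,:3]=Rot.from_euler('xyz',s['tool_rot']).as_matrix();T[:3,3]=s['eef_pos']
W=T@np.array(p['hand_eye']);p['position']=W[:3,3];p['rotation']=Rot.from_matrix(W[:3,:3]).as_euler('xyz');bar(p,'wrist')
E
```

```text
clock: 11.98
eef_pos: [499.8, -187.0, 158.7]
tool_rot: [3.142, -0.0, 1.13]
force: [0.4, 0.4, 0.5]
width: 85.3
gripper_force: 0.0
clock: 12.82
eef_pos: [500.4, -187.4, 280.8]
tool_rot: [3.139, -0.001, 1.13]
force: [-0.1, 0.7, -0.4]
width: 85.2
gripper_force: 0.0
[ 500.4441622  -187.41363475  280.80690744] [-0.09954239  0.73833797 -0.42281407] 85.18576223283856
scene 236 [ 507.38737156 -177.30686004  185.10254661] mid [ 500.11506206 -184.38205279] lens yaw -0.4139401526216635 vise miss -9.098096565165932
wrist 3483 [ 501.02196255 -182.88026831  185.43439385] mid [ 499.68180518 -185.80822369] lens yaw -0.44652226530535066 vise miss -1.7651060959785951
```

View pics/s4.png

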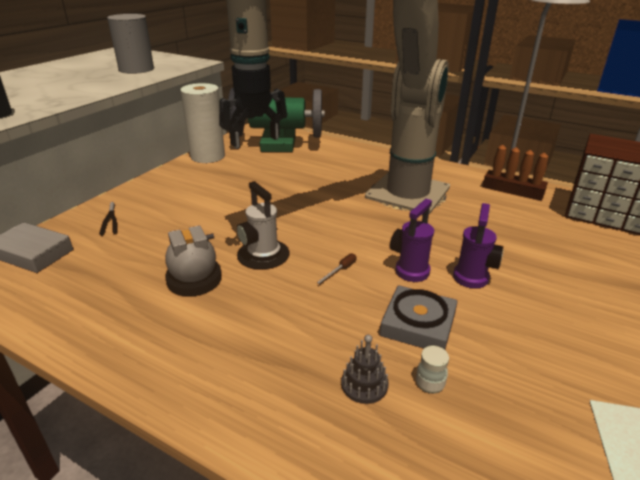

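The lamp stands upright and centred on the mat at (262,240), with its lens at (245,235) towards the vise. The gripper is clear, and the jar, rack and graver haven't moved.

```bash
python3 -c "
from h import *
print(ctrl.finish_job())"
```

```text
the job is handed in; nothing more can be done
None
```

The lamp is upright on the mat, about 2 mm off its centre, with the lens line passing within about 10 mm of the vise axis; it's released, the jar, rack and graver look unmoved, and the job is handed in (no verdict was returned).

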